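Move a hanging cup over the end stop to the next rail

ROBOT

A 7-joint arm with a two-finger parallel gripper is mounted at the origin on a cart in front of the work surface, level with it; the furniture and walls round the work are solid. World frame = base frame: x ahead of the robot, y to its left, z up, the work surface at z = 0. Lengths are in mm, angles in degrees, forces in N, time in s.
With the tool pointing down it reaches from about 350 to 900 mm from the base axis. Payload 19.9 kg.
Tool frame: the origin (TCP) lies between the finger pads; the fingertips stand 22 mm ahead of it and the grasp point (between the pads) lies 3 mm ahead of it; z points along the fingers, y is the line along which they close (so a half turn about z gives the same grasp; the last joint's range is limited). The gripper opens to 94 mm and grips with 3 to 60 N. Pads are 16 mm wide; open, the fingers measure 119 mm over their backs; the gripper's body (75 mm by 177 mm) begins 78 mm behind the grasp point.
Start: joints at [-66.549, 23.915, -0.59, 92.452, 0.269, 63.638, -3.037], TCP at [272.291, 562.547, 227.425] pointing down, gripper open.
Joint ranges: [-161.28, 161.28], [-22.2, 115.67], [-73.04, 71.86], [3.21, 147.25], [-68.34, 248.33], [10.77, 114.83], [-161.83, 161.83]. Speed limits (degrees/s): [108.29, 108.29, 136.94, 136.94, 172.46, 172.46, 172.46].

INTERFACE

Orientations are given as a 3x3 rotation matrix whose columns are the frame's x, y, z axes.
In Python, from rig import manip gives the robot as it stands. The module is installed in compiled form; this text tells all that it offers.
- The arm moves only by the tool servo_tool, never from a script. Its argument "deltas" is a list of rows, each an object of numbers: "dx", "dy", "dz": the shift along the tool's x, y, z scaled (see below); "ax", "ay", "az": the turn, a rotation vector about the tool's x, y, z scaled (see below). A call has 1 to 12 rows; each row is the pose to reach, as a shift and turn from the pose commanded when the call began, along the tool's axes at that moment, turning the shorter way round; what a row does not reach only later rows make up. The controller multiplies each number of a shift by 0.5 m and each number of a turn by 360 degrees. A row lasts 1/12 s, in which the tool goes at most 41.7 mm and 7.16 degrees, less where a joint would pass 70% of its speed; a pose out of reach is approached as far as the arm can. A call with a number of a shift or a turn outside -1 to 1 is refused whole. A call with a gripper value outside its range is refused whole. "gripper" is the closure, from -1 (fully open) to 1 (shut), so that 0 is half open, set as the call begins (left out, the last holds). The fingers move at their own pace and stop on an object; the grip force is fixed at half the most. Time passes only in rows, so rows that repeat a pose let the fingers close. It gives the time, the measured TCP pose, the force, the opening and the grip force at its end, in the units of the state.
- manip.sense(): the state, without advancing time (a new reading comes with each control period).
- manip.read_camera(name): name is "scene" or "top" or "wrist"; returns (picture, depth): 420x560x3 uint8, red, green, blue; 420x560 float32, mm along the optical axis (not along the pixel's ray), 0 where there is no reading.
- manip.get_calibration(name): a dict with "vertical_fov" (degrees; the focal length in pixels is half the picture's height over the tangent of half this angle, whatever the lens; pixels are square), "cx", "cy" (the principal point, pixels), "k1" (the pictures are not rectified: a ray, as slopes to the right and down, at radius r is drawn at 1 + k1 r^2 times it, then the intrinsics apply), "camera_from_world" (4x4, takes a point from world to camera coordinates). Camera axes: x right, y down, z forward; pixel columns grow to the right and rows downward; lengths in mm; the calibration is good to about 2 mm. A picture is of the moment at which its call begins: read the wrist's pose just before it. get_calibration takes no time and is no camera call; for the wrist camera it gives the pose at the moment of the call.
- manip.finish_job(): hands the job in; it is judged then, once.
Trained networks look in the newest picture that a camera, given by its name, has taken for a name from the list of things; names that differ only in an ending like _2 or _b are one class to them, and where a whole thing is asked for, a point or a joint stands for the part that bears it (a point fixed in the world has none). Each returns a list of dicts, best first, with "p" (0 to 1); they miss things now and then, are a little off and sometimes report something else, mostly with a low value. They report only what shows in the picture. A call takes as long as a camera call. They do not tell look-alikes from the thing itself.
- manip.regions_of(camera, label): "pixels" (420x560 bool, what is visible of it) and "at" ([column, row] in pixels, amid what is visible of it).
The state is a dict: "time_s": time; "joint_pos": joint angles; "qvel": joint speeds; "tau": joint torques, N m; "tcp_pos": TCP position; "eef_rot": TCP orientation; "contact_force": force on the tool from outside, world axes, zero at the start; "ft_torque": the same for the moment, N m; "gripper_width": opening from 0.0 (shut) to 1.0 (fully open); "finger_force": force on a finger pad.
Only numpy, scipy, OpenCV 4.12 (cv2) and the standard library are available. Lean on these libraries where they do the work, as an engineer would, in place of code of your own. Each camera call takes 0.05 s, during which the arm holds its last target. There are 200 camera calls.

TASK

The two hanging cups belong together, but the blue one was hung on the wrong rail of the rack. Lift the blue cup up off its rail, take it past the end stop to the other rail, and hang it there beside the white cup: lower it onto the rail rather than dropping it, and leave it hanging still and free. Leave the white cup hanging where it is, and do not disturb the tumbler and the food tin.

Things in the scene. Friction and masses are not known exactly. Their poses are not given: they have to be found in the camera images.
- rack: fixed rack: light wood base 100 x 580 x 14 mm, two bright steel rails 10 mm thick above it, end to end in one line. Origin: centre of the base's underside; z up, y along the rails to the robot's left, x across them, away from the robot. Rail axes at x = 0, z = 210 mm; left rail y = 38 to 253 mm, right rail y = -38 to -253 mm. A post (y = +/-265 mm, no higher than the rail) carries each outer end
- left_stop (a point): centre of the left rail's dark end stop, a disc 28 mm in diameter, 8 mm thick along the rail, closing the rail's inner end (34 mm left of the rack's middle, on the rail axis). The 60 mm between the two stops is open
- right_stop (a point): centre of the right rail's end stop, the same, 34 mm right of the rack's middle
- blue_cup: blue plastic hanging cup, about 120 g, empty, on either rail at the start. Origin: in its hook, on the rail's axis as it hangs; z up, x across the rail to the far side, y along the rail. The round cup is 60 mm wide, 55 mm tall, rim 85 mm below the origin, centred under the rail. The hook is 14 mm thick along y: a V seat that centres itself on the rail, mouth 24 mm wide inside, open downward
- blue_cup_tab (a point): grip point in the blue cup's tab, 42 mm above the cup's origin. The upright tab on top of the hook is 26 mm along x, 14 mm along y, and reaches from 9 to 59 mm above the origin
- blue_cup_lip (a point): lower end of the hook's free lip on the far side, 23 mm below the cup's origin, 19 mm beyond it. On the robot's side a stem runs down to the cup instead. So the cup leaves the rail by rising 30 to 75 mm, then moving towards the robot; or, held 40 to 65 mm up, by passing along the rail over the stop. It goes on the other rail the same way reversed
- white_cup: white hanging cup, same sizes and frame as the blue one; hangs on the other rail, 90 to 200 mm from the rack's middle. There is always room for the second cup on one side of it, before the stop or the post; two cups need their origins at least 65 mm apart
- tumbler: clear drinking glass, 81 mm in diameter, 91 mm tall, standing in front of the rack to the left; a bystander. Origin: centre of its underside
- food_tin: low round food tin, 86 mm in diameter, 40 mm tall, standing in front of the rack to the right; a bystander. Origin: centre of its underside
There are look-alikes about, which are no part of the job. Of the things that look like the blue_cup, the middle-sized one is meant.

How it is judged (in metres and radians):
On the way:
1. the blue cup is lifted clear of its rail (z of blue_cup in the frame of rack above 0.235 m), for 0.1 s.
At the end, for the whole second after the job is handed in: Both cups hang on the white cup's rail, between stop and post, origins within 8 mm across and 6 mm in height of its axis, tilted under 0.2 rad, slower than 0.03 m/s; white cup, tumbler and tin within 30 mm of their starts (z of blue_cup in the frame of rack between 0.204 and 0.216 m and x of blue_cup in the frame of rack between -0.008 and 0.008 m and angle between each of blue_cup, white_cup's own z axis and vertical below 0.2 rad and linear speed of each of blue_cup, white_cup below 0.03 m/s and z of white_cup in the frame of rack between 0.204 and 0.216 m and x of white_cup in the frame of rack between -0.008 and 0.008 m and ((y of blue_cup in the frame of rack between 0.038 and 0.258 m and y of white_cup in the frame of rack between 0.038 and 0.258 m) or (y of blue_cup in the frame of rack between -0.258 and -0.038 m and y of white_cup in the frame of rack between -0.258 and -0.038 m)) and distance of each of white_cup, tumbler, food_tin from where it was at the start of the episode below 0.03 m); the robot touches nothing.
It fails at once if the blue cup is dropped (moves faster than 0.4 m/s while the fingers do not touch it) (contact force between the fingers and blue_cup below 0.05 N and linear speed of blue_cup above 0.4 m/s).
It fails at once if the white cup, the tumbler or the tin is pushed more than 30 mm from its place (distance of any of white_cup, tumbler, food_tin from where it was at the start of the episode above 0.03 m).
It also fails if it takes over 45 s, if anything falls off the work surface, if the arm or the gripper's body presses on something with over 40 N, if the wrist force passes 120 N, or if a joint passes its speed limit or range.

## Working session

There is one attempt and no reset: what is moved stays moved. The work goes in short steps, Python scripts to look and compute and a tool call to move; the robot and the scene stay as the last step left them, time stands still between calls to the robot, and variables do not carry over. Pictures are saved under pics/ and viewed, at most 10 in all, crops included, and the job is handed in when it is done.

Besides the shell and the picture viewer there is one more tool, called after "Emit:" as name(argument=value, ...) on one line, values as JSON. servo_tool: Moves the arm, as the interface text tells. Shifts and turns lie within -1 to 1; 1 stands for 0.5 m of shift or 360 degrees of turn. Its arguments: {"type":"object","properties":{"deltas":{"type":"array"},"gripper":{"type":"number"}},"required":["deltas"]}

```bash
mkdir -p pics
cat > h.py <<'E'
import numpy as np, cv2
from rig import manip
def cal(n):
    c=manip.get_calibration(n); f=210/np.tan(np.radians(c["vertical_fov"]/2)); return c,f
def pts(n,depth,mask,c=None):
    if c is None: c,_=cal(n)
    f=210/np.tan(np.radians(c["vertical_fov"]/2))
    v,u=np.nonzero(mask&(depth>0)); z=depth[v,u]
    K=np.array([[f,0,c["cx"]],[0,f,c["cy"]],[0,0,1]])
    s=cv2.undistortPoints(np.c_[u,v].astype(np.float64)[:,None],K,np.array([c["k1"],0,0,0.]))[:,0]
    P=np.c_[s*z[:,None],z,np.ones(len(z))]
    return (np.linalg.inv(c["camera_from_world"])@P.T).T[:,:3],u,v
E
cat > a.py <<'E'
from h import *
S={}
for n in("scene","top"):
    im,d=manip.read_camera(n); cv2.imwrite(f"pics/{n}0.png",im[:,:,::-1]); np.savez(f"{n}0.npz",im=im,d=d)
    for l in("rack","blue_cup","white_cup","tumbler","food_tin","left_stop","right_stop"):
        for r in manip.regions_of(n,l)[:5]:
            P,_,_=pts(n,d,r["pixels"])
            print(n,l,round(r["p"],2),np.round(r["at"]),r["pixels"].sum(),np.percentile(P,[3,50,97],axis=0).round().tolist() if len(P) else "")
s=manip.sense();print(s["time_s"],s["tcp_pos"],s["eef_rot"])
E
python3 a.py
```

```text
scene rack 0.85 [265. 264.] 4211 [[464.0, -310.0, 5.0], [508.0, 11.0, 12.0], [557.0, 232.0, 212.0]]
scene blue_cup 0.94 [282. 214.] 826 [[602.0, -214.0, 14.0], [635.0, -173.0, 63.0], [676.0, -140.0, 255.0]]
scene blue_cup 0.79 [311. 211.] 543 [[487.0, -225.0, 78.0], [507.0, -193.0, 117.0], [546.0, -169.0, 265.0]]
scene blue_cup 0.77 [345. 261.] 282 [[333.0, -192.0, 7.0], [348.0, -165.0, 34.0], [375.0, -150.0, 134.0]]
scene white_cup 0.68 [233. 253.] 869 [[484.0, -57.0, 0.0], [502.0, 137.0, 118.0], [744.0, 163.0, 264.0]]
scene tumbler 0.9 [249. 323.] 1200 [[295.0, 193.0, 2.0], [329.0, 232.0, 56.0], [371.0, 266.0, 88.0]]
scene food_tin 0.97 [372. 251.] 474 [[287.0, -356.0, -2.0], [322.0, -288.0, 33.0], [365.0, -268.0, 39.0]]
scene left_stop 0.69 [267. 263.] 4256 [[464.0, -310.0, 5.0], [508.0, 11.0, 12.0], [557.0, 232.0, 212.0]]
scene right_stop 0.68 [374. 250.] 465 [[288.0, -349.0, -2.0], [322.0, -287.0, 33.0], [360.0, -268.0, 39.0]]
scene right_stop 0.66 [268. 261.] 4544 [[464.0, -312.0, 2.0], [509.0, 5.0, 12.0], [561.0, 233.0, 213.0]]
top rack 0.66 [295. 206.] 5376 [[466.0, -316.0, 9
[... 378 characters left out ...]
0.61 [229. 202.] 361 [[482.0, 106.0, 71.0], [504.0, 129.0, 124.0], [530.0, 159.0, 269.0]]
top tumbler 0.94 [198. 266.] 711 [[297.0, 192.0, 18.0], [332.0, 236.0, 34.0], [367.0, 266.0, 91.0]]
top food_tin 0.78 [386. 268.] 750 [[283.0, -347.0, 5.0], [319.0, -308.0, 37.0], [356.0, -270.0, 41.0]]
top left_stop 0.55 [294. 209.] 5534 [[465.0, -316.0, 8.0], [507.0, -50.0, 14.0], [559.0, 219.0, 216.0]]
top right_stop 0.73 [297. 207.] 5544 [[465.0, -316.0, 9.0], [507.0, -49.0, 14.0], [559.0, 218.0, 216.0]]
0.8 [272.28803228 562.55776986 227.44257451] [[-9.00116991e-01  4.35648255e-01  2.44571019e-05]
 [ 4.35648253e-01  9.00116990e-01 -5.90290524e-05]
 [-4.77301566e-05 -4.24783593e-05 -9.99999998e-01]]
```

```bash
cat > b.py <<'E'
from h import *
a=np.load("scene0.npz")["im"];b=np.load("top0.npz")["im"]
cv2.imwrite("pics/c1.png",np.vstack([cv2.resize(a[140:320,180:440],(800,554))[:,:,::-1]]))
cv2.imwrite("pics/c2.png",cv2.resize(b[130:310,160:420],(800,554))[:,:,::-1])
for n in("scene","top"):
    d=np.load(n+"0.npz")["d"]
    P,u,v=pts(n,d,d>0)
    m=(P[:,0]>440)&(P[:,0]<590)&(P[:,1]>-340)&(P[:,1]<245)
    Q=P[m]
    r=Q[(Q[:,2]>206)&(Q[:,2]<222)]; 
    print(n,"rail",len(r),np.polyfit(r[:,1],r[:,0],1),np.median(r[:,2]),np.percentile(r[:,1],[0,2,98,100]))
    s=Q[(Q[:,2]>218)&(Q[:,2]<228)&(abs(Q[:,1]+47)<60)];print("stops",s.round().tolist()[:30])
    ba=Q[(Q[:,2]>9)&(Q[:,2]<19)]; print("base",cv2.minAreaRect(ba[:,:2].astype(np.float32)))
    t=Q[(Q[:,2]>245)]
    for k in(t[:,1]<-47,t[:,1]>-47):
        print("tab",k.sum(),np.percentile(t[k],[2,50,98],axis=0).round(1).tolist())
E
python3 b.py
```

```text
scene rail 496 [-1.19086929e-02  5.11246071e+02] 211.86950768844162 [-311.61640472 -293.66430659  209.01603657  217.0250409 ]
stops [[522.0, -82.0, 221.0], [521.0, -85.0, 220.0], [516.0, -84.0, 223.0], [522.0, -77.0, 219.0], [520.0, -80.0, 219.0], [517.0, -80.0, 220.0], [513.0, -81.0, 221.0], [509.0, -81.0, 223.0], [517.0, -76.0, 218.0], [514.0, -78.0, 219.0], [512.0, -79.0, 219.0], [508.0, -80.0, 220.0], [505.0, -81.0, 221.0], [506.0, -78.0, 219.0], [503.0, -79.0, 220.0], [521.0, -14.0, 220.0], [515.0, -12.0, 224.0], [515.0, -16.0, 222.0], [516.0, -9.0, 221.0], [512.0, -10.0, 223.0], [510.0, -12.0, 223.0], [513.0, -19.0, 218.0], [511.0, -9.0, 220.0], [509.0, -15.0, 218.0], [507.0, -17.0, 218.0], [505.0, -11.0, 218.0]]
base ((513.3831176757812, -47.16424560546875), (104.28221130371094, 580.7606811523438), 0.6877911686897278)
tab 71 [[502.3, -203.9, 245.8], [514.1, -194.6, 257.8], [529.4, -188.9, 268.9]]
tab 90 [[498.9, 127.7, 245.5], [506.8, 138.1, 260.5], [523.9, 141.7, 268.8]]
top rail 700 [-1.14550507e-02  5.11150580e+02] 213.7175345434373 [-312.85856133 -301.3535188   206.6484177
[... 277 characters left out ...]
[518.0, -84.0, 225.0], [518.0, -13.0, 223.0], [517.0, -15.0, 224.0], [518.0, -18.0, 221.0], [516.0, -79.0, 223.0], [515.0, -82.0, 225.0], [515.0, -84.0, 223.0], [515.0, -13.0, 221.0], [515.0, -15.0, 223.0], [516.0, -18.0, 218.0], [512.0, -79.0, 226.0], [512.0, -82.0, 226.0], [513.0, -84.0, 222.0], [513.0, -87.0, 220.0], [514.0, -5.0, 218.0], [512.0, -13.0, 223.0], [512.0, -15.0, 225.0], [513.0, -18.0, 221.0], [511.0, -79.0, 220.0]]
base ((512.7858276367188, -48.594512939453125), (100.52655029296875, 577.905517578125), 0.6487196087837219)
tab 76 [[501.7, -204.7, 245.7], [512.7, -197.1, 267.3], [525.8, -192.2, 271.4]]
tab 68 [[497.9, 124.8, 248.8], [508.7, 130.3, 267.2], [522.6, 136.9, 271.7]]
```

View pics/scene0.png

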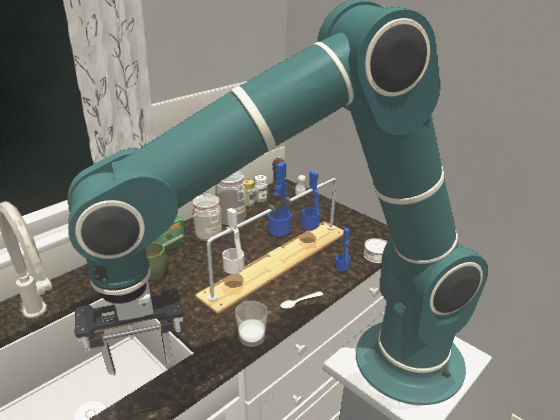

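View pics/c2.png

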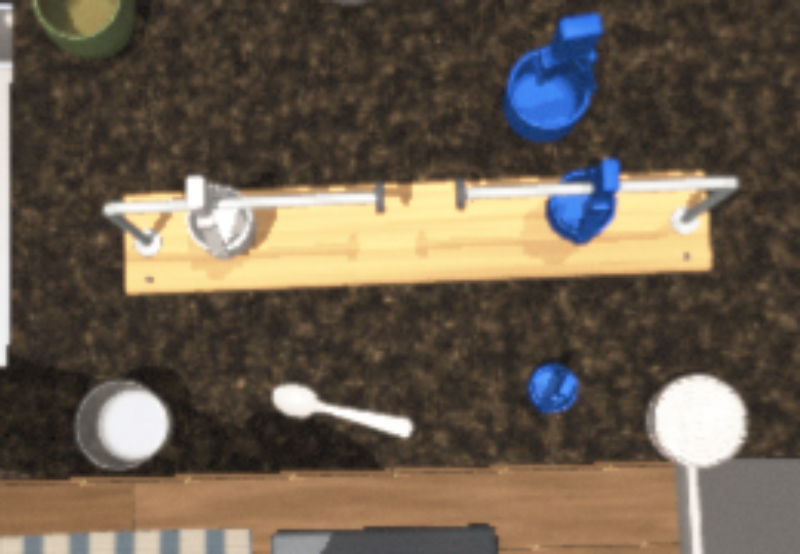

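The scene picture has three blue look-alikes:
- A big one stands behind the rack at (282,214).
- The middle-sized one hangs on the right rail at (311,211).
- A small one stands in front at (345,261).

In the top crop they are at (550,95), (580,205) and (553,388). I choose the middle-sized one on the right rail. The white cup hangs on the left rail, with free room towards its stop.

Emit:
servo_tool(deltas=[{"dz":-0.08},{"dz":-0.16},{"dz":-0.226},{"dx":-0.55,"dy":-0.58,"dz":-0.226,"az":0.176},{"dx":-0.55,"dy":-0.58,"dz":-0.226,"az":0.176},{"dx":-0.55,"dy":-0.58,"dz":-0.226,"az":0.176},{"dx":-0.55,"dy":-0.58,"dz":-0.226,"az":0.176},{"dx":-0.55,"dy":-0.58,"dz":-0.226,"az":0.176},{"dx":-0.55,"dy":-0.58,"dz":-0.226,"az":0.176},{"dx":-0.55,"dy":-0.58,"dz":-0.226,"az":0.176},{"dx":-0.55,"dy":-0.58,"dz":-0.226,"az":0.176},{"dx":-0.55,"dy":-0.58,"dz":-0.226,"az":0.176}], gripper=-1)

```text
schema error: expected keys dx, dy, dz, ax, ay, az
```

Emit:
servo_tool(deltas=[{"dx":0,"dy":0,"dz":-0.08,"ax":0,"ay":0,"az":0},{"dx":0,"dy":0,"dz":-0.16,"ax":0,"ay":0,"az":0},{"dx":0,"dy":0,"dz":-0.226,"ax":0,"ay":0,"az":0},{"dx":-0.55,"dy":-0.58,"dz":-0.226,"ax":0,"ay":0,"az":0.176},{"dx":-0.55,"dy":-0.58,"dz":-0.226,"ax":0,"ay":0,"az":0.176},{"dx":-0.55,"dy":-0.58,"dz":-0.226,"ax":0,"ay":0,"az":0.176},{"dx":-0.55,"dy":-0.58,"dz":-0.226,"ax":0,"ay":0,"az":0.176},{"dx":-0.55,"dy":-0.58,"dz":-0.226,"ax":0,"ay":0,"az":0.176},{"dx":-0.55,"dy":-0.58,"dz":-0.226,"ax":0,"ay":0,"az":0.176},{"dx":-0.55,"dy":-0.58,"dz":-0.226,"ax":0,"ay":0,"az":0.176},{"dx":-0.55,"dy":-0.58,"dz":-0.226,"ax":0,"ay":0,"az":0.176},{"dx":-0.55,"dy":-0.58,"dz":-0.226,"ax":0,"ay":0,"az":0.176}], gripper=-1)

```text
time_s: 1.8
tcp_pos: [386.1, 203.2, 340.7]
eef_rot: [[-0.008, 1.0, 0.0], [1.0, 0.008, 0.001], [0.001, 0.0, -1.0]]
contact_force: [1.4, 0.8, 0.8]
gripper_width: 1.001
finger_force: 0.0
```

```bash
cat > s.py <<'E'
from h import *
import sys
s=manip.sense();R=np.array(s["eef_rot"]);p=np.array(s["tcp_pos"])
print(s["time_s"],p.round(1),"yaw y",np.degrees(np.arctan2(R[1,1],R[0,1])).round(2),R[:,2].round(4),np.array(s["contact_force"]).round(2),s["gripper_width"],s["finger_force"],np.round(s["joint_pos"]))
if len(sys.argv)>3:
    t=np.array([float(a) for a in sys.argv[1:4]]);print("delta",(R.T@(t-p)/500).round(4))
E
python3 s.py 513.5 -197.5 340
```

```text
1.8 [386.1 203.2 340.7] yaw y 0.44 [ 2.e-04  6.e-04 -1.e+00] [1.42 0.81 0.76] 1.0014602814970113 0.0 [-50.  -2.  18. 109.   1.  73. -32.]
delta [-0.8033  0.2487  0.0009]
```

Emit:
servo_tool(deltas=[{"dx":-0.8,"dy":0.25,"dz":0,"ax":0,"ay":0,"az":0},{"dx":-0.8,"dy":0.25,"dz":0,"ax":0,"ay":0,"az":0},{"dx":-0.8,"dy":0.25,"dz":0,"ax":0,"ay":0,"az":0},{"dx":-0.8,"dy":0.25,"dz":0,"ax":0,"ay":0,"az":0},{"dx":-0.8,"dy":0.25,"dz":0,"ax":0,"ay":0,"az":0},{"dx":-0.8,"dy":0.25,"dz":0,"ax":0,"ay":0,"az":0},{"dx":-0.8,"dy":0.25,"dz":0,"ax":0,"ay":0,"az":0},{"dx":-0.8,"dy":0.25,"dz":0,"ax":0,"ay":0,"az":0},{"dx":-0.8,"dy":0.25,"dz":0,"ax":0,"ay":0,"az":0},{"dx":-0.8,"dy":0.25,"dz":0,"ax":0,"ay":0,"az":0},{"dx":-0.8,"dy":0.25,"dz":0,"ax":0,"ay":0,"az":0},{"dx":-0.8,"dy":0.25,"dz":0,"ax":0,"ay":0,"az":0}])

```text
time_s: 2.8
tcp_pos: [516.4, -195.3, 340.0]
eef_rot: [[-0.01, 1.0, -0.001], [1.0, 0.01, -0.001], [-0.001, -0.001, -1.0]]
contact_force: [-0.2, 1.0, -0.9]
gripper_width: 1.002
finger_force: 0.0
```

```bash
cat > w.py <<'E'
from h import *
import sys
c,_=cal("wrist");im,d=manip.read_camera("wrist"); cv2.imwrite(f"pics/{sys.argv[1]}.png",im[:,:,::-1])
for r in manip.regions_of("wrist","blue_cup")[:3]:
    P,_,_=pts("wrist",d,r["pixels"],c)
    if len(P)==0: continue
    t=P[(P[:,2]>248)&(P[:,2]<275)]
    print(round(r["p"],2),np.round(r["at"]),np.percentile(P,[3,50,97],axis=0).round().tolist())
    if len(t): print("  tab",len(t),np.percentile(t,[2,50,98],axis=0).round(1).tolist())
P,u,v=pts("wrist",d,d>0,c); r=P[(abs(P[:,2]-212)<6)&(abs(P[:,0]-511)<25)]
if len(r)>50: print("rail",np.polyfit(r[:,1],r[:,0],1),np.percentile(r[:,1],[1,99]))
E
python3 s.py 513.5 -197.5 255; python3 w.py w1
```

```text
2.8 [ 516.4 -195.3  340. ] yaw y 0.58 [-0.0013 -0.0015 -1.    ] [-0.15  1.03 -0.88] 1.0021419589421476 0.0 [-19.  14.  45.  96. -10.  74.  28.]
delta [-0.004  -0.0056  0.1701]
0.63 [286. 200.] [[492.0, -221.0, 73.0], [517.0, -194.0, 190.0], [545.0, -173.0, 270.0]]
  tab 800 [[503.4, -204.2, 249.1], [515.8, -194.9, 268.3], [527.8, -191.6, 270.0]]
0.62 [164. 160.] [[336.0, -193.0, 2.0], [354.0, -173.0, 36.0], [376.0, -154.0, 148.0]]
0.61 [394. 182.] [[604.0, -214.0, 4.0], [637.0, -180.0, 99.0], [674.0, -147.0, 263.0]]
  tab 1318 [[630.0, -197.6, 249.1], [637.2, -180.2, 262.0], [648.9, -165.2, 263.9]]
rail [-1.14834452e-02  5.13444798e+02] [-308.11945822  -82.25415511]
```

View pics/w1.png

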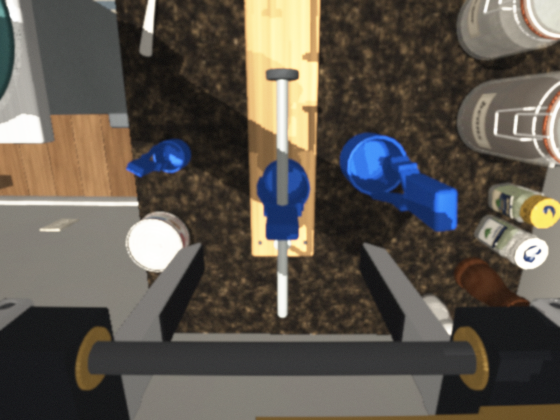

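```bash
python3 s.py 515 -198 255
```

```text
2.9 [ 516.6 -192.3  340.3] yaw y 0.83 [-5.e-04  2.e-04 -1.e+00] [-0.18  0.12 -0.23] 0.9994607651633312 0.0 [-19.  14.  44.  96. -10.  74.  28.]
delta [-0.0115 -0.0032  0.1706]
```

The wrist view shows the chosen cup's tab at (283,222) on the rail, between the fingers. The big look-alike's tab at (430,205) is well outside the right finger. I'm going down.

Emit:
servo_tool(deltas=[{"dx":-0.011,"dy":-0.003,"dz":0.03,"ax":0,"ay":0,"az":0},{"dx":-0.011,"dy":-0.003,"dz":0.07,"ax":0,"ay":0,"az":0},{"dx":-0.011,"dy":-0.003,"dz":0.11,"ax":0,"ay":0,"az":0},{"dx":-0.011,"dy":-0.003,"dz":0.14,"ax":0,"ay":0,"az":0},{"dx":-0.011,"dy":-0.003,"dz":0.16,"ax":0,"ay":0,"az":0},{"dx":-0.011,"dy":-0.003,"dz":0.17,"ax":0,"ay":0,"az":0},{"dx":-0.011,"dy":-0.003,"dz":0.17,"ax":0,"ay":0,"az":0},{"dx":-0.011,"dy":-0.003,"dz":0.17,"ax":0,"ay":0,"az":0},{"dx":-0.011,"dy":-0.003,"dz":0.17,"ax":0,"ay":0,"az":0}])

```text
time_s: 3.65
tcp_pos: [515.6, -198.4, 256.4]
eef_rot: [[-0.014, 1.0, 0.001], [1.0, 0.014, -0.0], [-0.0, 0.001, -1.0]]
contact_force: [-0.6, -0.0, -0.9]
gripper_width: 1.004
finger_force: 0.0
```

```bash
python3 s.py 515 -198 255; python3 w.py w2
```

```text
3.65 [ 515.6 -198.4  256.4] yaw y 0.83 [ 1.3e-03 -2.0e-04 -1.0e+00] [-0.65 -0.03 -0.94] 1.0037840632151498 0.0 [-17.  18.  43. 102. -14.  65.  32.]
delta [ 0.0009 -0.0012  0.0028]
0.85 [285. 238.] [[492.0, -223.0, 73.0], [516.0, -194.0, 211.0], [544.0, -174.0, 270.0]]
  tab 1959 [[503.5, -204.4, 249.2], [515.6, -193.9, 268.0], [527.7, -191.6, 270.0]]
0.67 [133. 167.] [[330.0, -194.0, 0.0], [354.0, -173.0, 37.0], [378.0, -155.0, 148.0]]
0.6 [447. 206.] [[604.0, -214.0, 4.0], [635.0, -180.0, 185.0], [675.0, -148.0, 263.0]]
  tab 3064 [[629.9, -197.8, 248.7], [635.6, -179.9, 261.7], [648.3, -165.5, 263.8]]
rail [-9.57854396e-03  5.13874666e+02] [-275.16171918  -82.29495183]
```

Centred in x and y, so I close the gripper.

Emit:
servo_tool(deltas=[{"dx":0,"dy":0,"dz":0.002,"ax":0,"ay":0,"az":0},{"dx":0,"dy":0,"dz":0.002,"ax":0,"ay":0,"az":0},{"dx":0,"dy":0,"dz":0.002,"ax":0,"ay":0,"az":0},{"dx":0,"dy":0,"dz":0.002,"ax":0,"ay":0,"az":0},{"dx":0,"dy":0,"dz":0.002,"ax":0,"ay":0,"az":0},{"dx":0,"dy":0,"dz":0.002,"ax":0,"ay":0,"az":0},{"dx":0,"dy":0,"dz":0.002,"ax":0,"ay":0,"az":0},{"dx":0,"dy":0,"dz":0.002,"ax":0,"ay":0,"az":0},{"dx":0,"dy":0,"dz":0.002,"ax":0,"ay":0,"az":0},{"dx":0,"dy":0,"dz":0.002,"ax":0,"ay":0,"az":0},{"dx":0,"dy":0,"dz":0.002,"ax":0,"ay":0,"az":0},{"dx":0,"dy":0,"dz":0.002,"ax":0,"ay":0,"az":0}], gripper=1)

```text
time_s: 4.75
tcp_pos: [515.9, -198.5, 254.8]
eef_rot: [[-0.014, 1.0, 0.002], [1.0, 0.014, -0.0], [-0.0, 0.002, -1.0]]
contact_force: [4.7, -0.6, 0.4]
gripper_width: 0.274
finger_force: 30.0
```

```bash
python3 s.py
```

```text
4.75 [ 515.9 -198.5  254.8] yaw y 0.83 [ 1.6e-03 -4.0e-04 -1.0e+00] [ 4.66 -0.65  0.37] 0.274091851818163 29.98060941696167 [-17.  19.  43. 102. -14.  64.  32.]
```

Emit:
servo_tool(deltas=[{"dx":0,"dy":0,"dz":-0.015,"ax":0,"ay":0,"az":0},{"dx":0,"dy":0,"dz":-0.035,"ax":0,"ay":0,"az":0},{"dx":0,"dy":0,"dz":-0.06,"ax":0,"ay":0,"az":0},{"dx":0,"dy":0,"dz":-0.085,"ax":0,"ay":0,"az":0},{"dx":0,"dy":0,"dz":-0.1,"ax":0,"ay":0,"az":0},{"dx":0,"dy":0,"dz":-0.104,"ax":0,"ay":0,"az":0},{"dx":0,"dy":0,"dz":-0.104,"ax":0,"ay":0,"az":0},{"dx":0,"dy":0,"dz":-0.104,"ax":0,"ay":0,"az":0}])

```text
time_s: 5.42
tcp_pos: [515.1, -198.4, 306.3]
eef_rot: [[-0.014, 1.0, -0.0], [1.0, 0.014, 0.0], [0.0, -0.0, -1.0]]
contact_force: [0.3, 0.0, -1.2]
gripper_width: 0.275
finger_force: 30.0
```

```bash
python3 s.py 512.6 46 306; python3 w.py w3
```

```text
5.4167 [ 515.1 -198.4  306.3] yaw y 0.82 [-3.e-04  1.e-04 -1.e+00] [ 0.32  0.03 -1.23] 0.27451062740355703 29.98464435338974 [-18.  16.  44.  99. -12.  70.  30.]
delta [0.4888 0.002  0.0006]
0.86 [153. 159.] [[336.0, -193.0, 3.0], [355.0, -173.0, 38.0], [377.0, -155.0, 148.0]]
0.75 [412. 186.] [[604.0, -213.0, 5.0], [636.0, -180.0, 163.0], [674.0, -147.0, 263.0]]
  tab 1771 [[630.3, -197.7, 248.9], [636.7, -180.4, 262.0], [648.8, -165.3, 264.0]]
0.64 [283. 238.] [[491.0, -223.0, 125.0], [514.0, -193.0, 261.0], [542.0, -173.0, 321.0]]
  tab 524 [[497.0, -200.7, 249.4], [515.7, -192.3, 262.7], [531.9, -191.4, 274.4]]
rail [-7.45653795e-03  5.13742889e+02] [-309.19598163  -81.95328173]
```

View pics/w3.png

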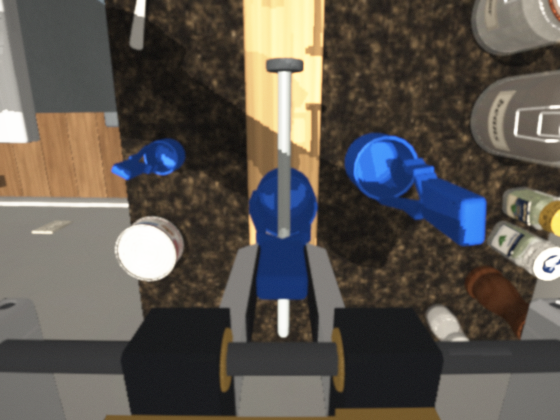

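The picture shows the cup at (283,205) lifted clear, with the rail passing through the open hook and the stop at (284,65). The 1.2 N of weight and the tab top at 321 mm confirm it. Next I take it along over the stops.

Emit:
servo_tool(deltas=[{"dx":0.02,"dy":0,"dz":0,"ax":0,"ay":0,"az":0},{"dx":0.06,"dy":0,"dz":0,"ax":0,"ay":0,"az":0},{"dx":0.11,"dy":0,"dz":0,"ax":0,"ay":0,"az":0},{"dx":0.16,"dy":0,"dz":0,"ax":0,"ay":0,"az":0},{"dx":0.21,"dy":0.001,"dz":0,"ax":0,"ay":0,"az":0},{"dx":0.26,"dy":0.001,"dz":0,"ax":0,"ay":0,"az":0},{"dx":0.31,"dy":0.001,"dz":0,"ax":0,"ay":0,"az":0},{"dx":0.36,"dy":0.001,"dz":0,"ax":0,"ay":0,"az":0},{"dx":0.41,"dy":0.002,"dz":0,"ax":0,"ay":0,"az":0},{"dx":0.45,"dy":0.002,"dz":0,"ax":0,"ay":0,"az":0},{"dx":0.48,"dy":0.002,"dz":0,"ax":0,"ay":0,"az":0},{"dx":0.489,"dy":0.002,"dz":0,"ax":0,"ay":0,"az":0}])

```text
time_s: 6.52
tcp_pos: [512.3, 49.2, 306.1]
eef_rot: [[-0.018, 1.0, -0.001], [1.0, 0.018, 0.0], [0.0, -0.001, -1.0]]
contact_force: [-0.8, 0.1, -1.6]
gripper_width: 0.276
finger_force: 30.0
```

Emit:
servo_tool(deltas=[{"dx":0,"dy":0,"dz":0,"ax":0,"ay":0,"az":0},{"dx":0,"dy":0,"dz":0,"ax":0,"ay":0,"az":0},{"dx":0,"dy":0,"dz":0,"ax":0,"ay":0,"az":0}])

```text
time_s: 6.77
tcp_pos: [512.7, 45.0, 306.4]
eef_rot: [[-0.013, 1.0, -0.0], [1.0, 0.013, -0.0], [-0.0, -0.0, -1.0]]
contact_force: [-0.4, -1.1, -1.8]
gripper_width: 0.273
finger_force: 30.0
```

```bash
python3 s.py 512.6 46 255; python3 w.py w4
```

```text
6.7667 [512.7  45.  306.4] yaw y 0.73 [-1.e-04 -3.e-04 -1.e+00] [-0.45 -1.1  -1.79] 0.2732070342007652 29.984538853168488 [-41.  10.  37. 103.  -6.  69.  -2.]
delta [ 0.0021 -0.0002  0.1029]
0.89 [283. 239.] [[488.0, 20.0, 125.0], [512.0, 50.0, 261.0], [540.0, 70.0, 322.0]]
  tab 526 [[494.7, 42.8, 249.2], [512.1, 51.0, 262.5], [529.5, 51.9, 274.5]]
0.81 [181. 300.] [[340.0, -167.0, 10.0], [362.0, -155.0, 24.0], [377.0, -152.0, 40.0]]
0.58 [361. 301.] [[613.0, -152.0, 13.0], [636.0, -143.0, 32.0], [666.0, -140.0, 55.0]]
rail [-9.20469542e-03  5.12937203e+02] [-160.31457565  200.70909133]
```

View pics/w4.png

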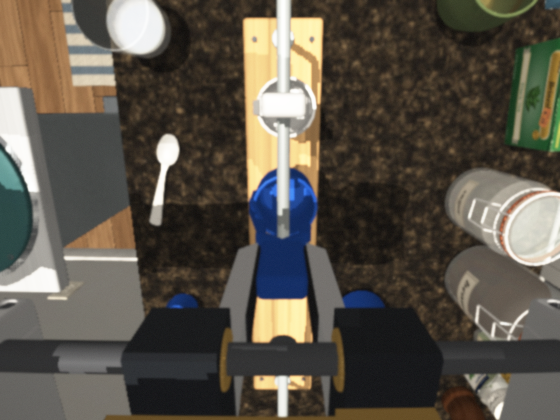

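The blue cup at (283,210) is past the left stop at about (283,345). It is in line with the rail, and the white cup sits clear of it at (285,105). Now I lower gently.

Emit:
servo_tool(deltas=[{"dx":0.002,"dy":0,"dz":0.01,"ax":0,"ay":0,"az":0},{"dx":0.002,"dy":0,"dz":0.025,"ax":0,"ay":0,"az":0},{"dx":0.002,"dy":0,"dz":0.04,"ax":0,"ay":0,"az":0},{"dx":0.002,"dy":0,"dz":0.055,"ax":0,"ay":0,"az":0},{"dx":0.002,"dy":0,"dz":0.068,"ax":0,"ay":0,"az":0},{"dx":0.002,"dy":0,"dz":0.078,"ax":0,"ay":0,"az":0},{"dx":0.002,"dy":0,"dz":0.086,"ax":0,"ay":0,"az":0},{"dx":0.002,"dy":0,"dz":0.092,"ax":0,"ay":0,"az":0},{"dx":0.002,"dy":0,"dz":0.096,"ax":0,"ay":0,"az":0},{"dx":0.002,"dy":0,"dz":0.1,"ax":0,"ay":0,"az":0},{"dx":0.002,"dy":0,"dz":0.102,"ax":0,"ay":0,"az":0},{"dx":0.002,"dy":0,"dz":0.102,"ax":0,"ay":0,"az":0}])

```text
time_s: 7.87
tcp_pos: [512.8, 47.0, 255.5]
eef_rot: [[-0.014, 1.0, 0.0], [1.0, 0.014, -0.0], [-0.0, 0.0, -1.0]]
contact_force: [0.5, 0.1, -1.6]
gripper_width: 0.276
finger_force: 30.0
```

```bash
python3 s.py 512.6 46 254.8; python3 w.py w5
```

```text
7.8667 [512.8  47.  255.5] yaw y 0.81 [ 2.e-04 -1.e-04 -1.e+00] [ 0.48  0.09 -1.58] 0.27571441855697165 29.984563887119293 [-40.  13.  36. 107.  -8.  63.   0.]
delta [-0.0019 -0.0005  0.0014]
0.77 [282. 238.] [[489.0, 23.0, 74.0], [512.0, 52.0, 214.0], [540.0, 72.0, 271.0]]
  tab 2039 [[499.8, 41.0, 249.1], [512.2, 51.7, 268.9], [524.2, 53.9, 271.1]]
0.41 [126. 404.] [[345.0, -175.0, 143.0], [349.0, -169.0, 147.0], [352.0, -165.0, 149.0]]
0.41 [105.  18.] [[296.0, 192.0, 12.0], [327.0, 217.0, 47.0], [371.0, 240.0, 91.0]]
rail [-1.07636003e-02  5.13340325e+02] [-99.22821193 187.86696756]
```

Weight still hangs on the tool and the cup is about 1 mm above its seat, so I go down a little more until contact.

Emit:
servo_tool(deltas=[{"dx":0,"dy":0,"dz":0.001,"ax":0,"ay":0,"az":0},{"dx":0,"dy":0,"dz":0.002,"ax":0,"ay":0,"az":0},{"dx":0,"dy":0,"dz":0.003,"ax":0,"ay":0,"az":0},{"dx":0,"dy":0,"dz":0.003,"ax":0,"ay":0,"az":0},{"dx":0,"dy":0,"dz":0.003,"ax":0,"ay":0,"az":0}])

```text
time_s: 8.38
tcp_pos: [513.4, 47.0, 254.5]
eef_rot: [[-0.014, 1.0, 0.002], [1.0, 0.014, 0.0], [0.0, 0.002, -1.0]]
contact_force: [4.3, -0.4, 5.5]
gripper_width: 0.276
finger_force: 30.0
```

```bash
python3 s.py
```

```text
8.3833 [513.4  47.  254.5] yaw y 0.81 [ 1.7e-03  2.0e-04 -1.0e+00] [ 4.3  -0.39  5.45] 0.27598428466244546 29.990222454071045 [-40.  13.  36. 107.  -8.  63.   0.]
```

Seated, with 5.5 N of support. I ease the side force and open.

Emit:
servo_tool(deltas=[{"dx":0,"dy":0.001,"dz":0,"ax":0,"ay":0,"az":0},{"dx":0,"dy":0.0015,"dz":-0.0005,"ax":0,"ay":0,"az":0},{"dx":0,"dy":0.0015,"dz":-0.0005,"ax":0,"ay":0,"az":0}])

```text
time_s: 8.63
tcp_pos: [513.6, 47.0, 254.3]
eef_rot: [[-0.014, 1.0, 0.0], [1.0, 0.014, -0.0], [-0.0, 0.0, -1.0]]
contact_force: [1.9, 1.1, 4.5]
gripper_width: 0.28
finger_force: 30.0
```

Emit:
servo_tool(deltas=[{"dx":0,"dy":0,"dz":0,"ax":0,"ay":0,"az":0},{"dx":0,"dy":0,"dz":0,"ax":0,"ay":0,"az":0},{"dx":0,"dy":0,"dz":0,"ax":0,"ay":0,"az":0},{"dx":0,"dy":0,"dz":0,"ax":0,"ay":0,"az":0},{"dx":0,"dy":0,"dz":0,"ax":0,"ay":0,"az":0},{"dx":0,"dy":0,"dz":0,"ax":0,"ay":0,"az":0},{"dx":0,"dy":0,"dz":0,"ax":0,"ay":0,"az":0},{"dx":0,"dy":0,"dz":0,"ax":0,"ay":0,"az":0}], gripper=-0.3)

```text
time_s: 9.3
tcp_pos: [513.5, 47.0, 254.2]
eef_rot: [[-0.014, 1.0, -0.0], [1.0, 0.014, -0.0], [-0.0, -0.0, -1.0]]
contact_force: [-1.5, -0.6, -0.1]
gripper_width: 0.648
finger_force: 0.0
```

```bash
python3 s.py; python3 w.py w6
```

```text
9.3 [513.5  47.  254.2] yaw y 0.81 [-1.e-04 -1.e-04 -1.e+00] [-1.54 -0.63 -0.08] 0.6478930086319242 0.0 [-40.  13.  36. 107.  -8.  63.   0.]
0.65 [285. 240.] [[490.0, 23.0, 74.0], [514.0, 52.0, 213.0], [542.0, 72.0, 270.0]]
  tab 2005 [[500.5, 40.8, 249.2], [512.4, 51.6, 268.0], [524.4, 53.9, 270.1]]
rail [-1.11385510e-02  5.13484509e+02] [-96.43366942 187.56046144]
```

Tab top at 270 mm: it is seated. I rise straight up.

Emit:
servo_tool(deltas=[{"dx":0,"dy":0,"dz":-0.02,"ax":0,"ay":0,"az":0},{"dx":0,"dy":0,"dz":-0.05,"ax":0,"ay":0,"az":0},{"dx":0,"dy":0,"dz":-0.09,"ax":0,"ay":0,"az":0},{"dx":0,"dy":0,"dz":-0.14,"ax":0,"ay":0,"az":0},{"dx":0,"dy":0,"dz":-0.19,"ax":0,"ay":0,"az":0},{"dx":0,"dy":0,"dz":-0.22,"ax":0,"ay":0,"az":0},{"dx":0,"dy":0,"dz":-0.22,"ax":0,"ay":0,"az":0},{"dx":0,"dy":0,"dz":-0.22,"ax":0,"ay":0,"az":0},{"dx":0,"dy":0,"dz":-0.22,"ax":0,"ay":0,"az":0},{"dx":0,"dy":0,"dz":-0.22,"ax":0,"ay":0,"az":0},{"dx":0,"dy":0,"dz":-0.22,"ax":0,"ay":0,"az":0},{"dx":0,"dy":0,"dz":-0.22,"ax":0,"ay":0,"az":0}])

```text
time_s: 10.4
tcp_pos: [513.3, 47.0, 363.8]
eef_rot: [[-0.014, 1.0, -0.001], [1.0, 0.014, -0.0], [-0.0, -0.001, -1.0]]
contact_force: [-0.1, -0.9, -0.3]
gripper_width: 0.647
finger_force: 0.0
```

```bash
python3 s.py; python3 w.py w7; sed 's/0\.png/9.png/;s/0\.npz/9.npz/' a.py > a2.py; python3 a2.py | grep -v rack | grep -v stop
```

```text
10.4 [513.3  47.  363.8] yaw y 0.81 [-8.e-04 -5.e-04 -1.e+00] [-0.05 -0.9  -0.33] 0.6467110680474658 0.0 [-42.   7.  37.  98.  -4.  76.  -3.]
0.77 [290. 194.] [[490.0, 27.0, 73.0], [515.0, 51.0, 192.0], [542.0, 72.0, 270.0]]
  tab 667 [[500.3, 40.9, 250.1], [512.7, 50.0, 268.4], [524.4, 53.9, 270.3]]
0.71 [177. 290.] [[336.0, -183.0, 6.0], [342.0, -162.0, 35.0], [354.0, -152.0, 100.0]]
0.58 [337. 308.] [[601.0, -213.0, 1.0], [608.0, -183.0, 49.0], [628.0, -156.0, 73.0]]
rail [-1.13687834e-02  5.13352413e+02] [-224.29448109  214.26795547]
scene blue_cup 0.89 [282. 214.] 886 [[602.0, -217.0, 11.0], [635.0, -171.0, 63.0], [677.0, -139.0, 256.0]]
scene blue_cup 0.59 [343. 259.] 345 [[333.0, -191.0, 5.0], [348.0, -167.0, 37.0], [376.0, -151.0, 143.0]]
scene blue_cup 0.56 [256. 241.] 691 [[485.0, 23.0, 78.0], [502.0, 52.0, 120.0], [544.0, 76.0, 265.0]]
scene white_cup 0.59 [231. 256.] 750 [[483.0, 111.0, 81.0], [501.0, 138.0, 120.0], [543.0, 163.0, 263.0]]
scene tumbler 0.93 [252. 324.] 1120 [[295.0, 193.0, 8.0], [330.0, 233.0, 56.0], [370.0, 266.0, 88.0]]
scene food_tin 0.77 [375. 254.] 5
[... 192 characters left out ...]
6 [342. 154.] 876 [[601.0, -215.0, 2.0], [636.0, -180.0, 49.0], [672.0, -144.0, 263.0]]
top blue_cup 0.73 [342. 258.] 198 [[334.0, -193.0, -1.0], [353.0, -171.0, 32.0], [374.0, -153.0, 148.0]]
top blue_cup 0.56 [386. 266.] 751 [[283.0, -348.0, 16.0], [319.0, -309.0, 37.0], [357.0, -271.0, 42.0]]
top tumbler 0.86 [195. 264.] 553 [[295.0, 218.0, 24.0], [331.0, 245.0, 33.0], [367.0, 266.0, 91.0]]
top food_tin 0.62 [386. 268.] 712 [[284.0, -348.0, 20.0], [319.0, -309.0, 37.0], [356.0, -271.0, 42.0]]
11.3 [513.48962737  46.97419852 364.22503142] [[-1.40927938e-02  9.99900692e-01 -8.59282798e-06]
 [ 9.99900689e-01  1.40927932e-02 -7.36718164e-05]
 [-7.35434032e-05 -9.63021634e-06 -9.99999997e-01]]
```

View pics/w7.png

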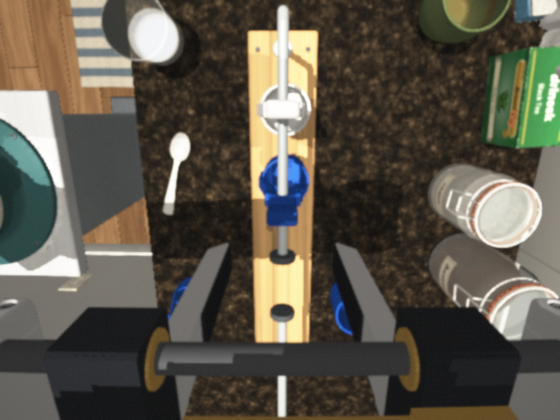

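Both cups hang on the left rail, the blue at (283,190) beside the white at (283,108). The stop at (283,257) is clear, nothing else has moved, and the gripper is free.

```bash
python3 -c "
from rig import manip
print(manip.finish_job())"
```

```text
the job is handed in; nothing more can be done
None
```

I hung the blue cup on the left rail about 85 mm from the white cup, lowering it until the rail carried it; the white cup, tumbler and tin show no movement in the pictures, and I handed the job in at about 11 s (the hand-in gave no verdict).

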